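# Turn the slab roller's star wheel until its grease nipple points straight up

## Robot

A 6-joint arm with a two-finger parallel gripper is mounted at the origin on the work surface. World frame = base frame: x ahead of the robot, y to its left, z up, the work surface at z = 0. Lengths are in m, angles in rad, forces in N, time in s.
With the tool pointing down it reaches from about 0.4 to 0.825 m from the base axis. Payload 7 kg.
Tool frame: the origin (TCP) lies midway between the tips of the shut fingers; the grasp point (between the pads) lies 19 mm behind it; z points along the fingers, y is the line along which they close (so a half turn about z gives the same grasp; the last joint's range is limited). The gripper opens to 88 mm and grips with 3 to 60 N. Pads are 19 mm wide; open, the fingers measure 130 mm over their backs; the gripper's body (78 mm by 193 mm) begins 47 mm behind the grasp point.
Start: joints at [1.566, 0.359, 0.012, 0, -1.224, -0.288], TCP at [0.195, 0.646, 0.227] pointing down, gripper open.
Joint ranges: [-3.07, 3.07], [-1.43, 2.12], [-1.02, 1.25], [-3.03, 1.67], [-3.05, -0], [-3.03, 3.03]. Speed limits (rad/s): [2.39, 2.39, 3.01, 3.14, 3.14, 3.14].

## Interface

Orientations are given as a unit quaternion [w, x, y, z].
In Python, from cell import ctrl, read_camera, nets gives the robot as it stands. The module is installed in compiled form; this text tells all that it offers.
- The arm moves only by the shell command python3 -m jog 'ROWS'. ROWS is JSON, a list of rows, each a list of 3 entries, a list of its own where there are three numbers: the opening, from 0 (shut) to 1 (fully open), then the shift along the tool's x, y, z in m, then the turn, a rotation vector about the tool's x, y, z in rad. A call has 1 to 5 rows; each row is the pose to reach, as a shift and turn from the pose commanded when the call began, along the tool's axes at that moment; what a row does not reach only later rows make up. A row lasts 1/8 s, in which the tool goes at most 62.5 mm and 10.7 degrees, less where a joint would pass 70% of its speed; a pose out of reach is approached as far as the arm can. A call with a gripper value outside its range is refused whole. The fingers move at their own pace and stop on an object; the grip force is fixed at half the most. Time passes only in rows, so rows that repeat a pose let the fingers close. It gives the time, the measured TCP pose, the force, the opening and the grip force at its end, in the units of the state.
- ctrl.observe(): the state, without advancing time (a new reading comes with each control period).
- read_camera(name): name is "scene" or "top"; returns a dict with "img" (384x512x3 uint8, red, green, blue), "mtx" (3x3 intrinsics, pixels), "k1" (the pictures are not rectified: a ray, as slopes to the right and down, at radius r is drawn at 1 + k1 r^2 times it, then the intrinsics apply), "world_to_cam" (4x4, takes a point from world to camera coordinates). Camera axes: x right, y down, z forward; pixel columns grow to the right and rows downward; lengths in m; the calibration is good to about 2 mm. A picture is of the moment at which its call begins. There is no depth.
- ctrl.close_job(): hands the job in; it is judged then, once.
Trained networks look in a picture, given as the dict that the camera call returned (one of the last four; its "shot" number tells which), for a name from the list of things; names that differ only in an ending like _2 or _b are one class to them, and where a whole thing is asked for, a point or a joint stands for the part that bears it (a point fixed in the world has none). Each returns a list of dicts, best first, with "confidence" (0 to 1); they miss things now and then, are a little off and sometimes report something else, mostly with a low value. They report only what shows in the picture. A call takes as long as a camera call.
- nets.search_frame(picture, target): "location" ([x, y, z] in m, in world coordinates, good to about 4 mm: the middle of the surface that is visible of it).
The state is a dict: "time_s": time; "q": joint angles; "joint_velocities": joint speeds; "tau": joint torques, N m; "ee_pos": TCP position; "orientation": TCP orientation; "contact_force": force on the tool from outside, world axes, zero at the start; "torque": the same for the moment, N m; "grip_width": finger opening in m; "gripper_force": force on a finger pad.
Only numpy, scipy, OpenCV 4.12 (cv2) and the standard library are available. Lean on these libraries where they do the work, as an engineer would, in place of code of your own. Each camera call takes 0.05 s, during which the arm holds its last target. There are 200 camera calls.

## Task

The slab roller is due for greasing: push the spokes of its star wheel round, one spoke after the next, until the grease nipple with the yellow cap on the hub points straight up, then leave the wheel standing there and take the hand away. Either way round will do, but turn it steadily rather than spinning it, and do not touch the nipple itself. Leave the grease gun and everything else on the bench where it is.

Things in the scene. Friction and masses are not known exactly. Their poses are not given: they have to be found in the camera images.
- hub_centre (a point): Centre of the star wheel's hub, 175 mm above the table; it does not turn. Axes of the slab roller, a blue machine fixed on the bench: y level along the wheel's shaft, out of the machine towards the free outer face of the wheel; z up; x level, in the plane of the wheel. The spokes lie in its plane y = 0.
- slab_roller: The blue slab roller itself, fixed. Origin on the table right under hub_centre, same axes. Its bulk lies behind the wheel, from y = -0.093 to -0.475, 251 mm high, with two screw knobs at x = 0, y = -0.122 and -0.456, 292 mm high. Its plywood feed board (top 125 mm above the table) spans x = -0.22 to 0.22, y = -0.43 to -0.147.
- star_wheel (a joint): Angle of the star wheel about hub_centre's y axis (right-handed, rad). Nipple straight up at 0 and at 2 pi; along +x of hub_centre at pi/2; straight down at pi. Turns both ways past all these angles against a steady drag of about 0.45 N m, no spring, stays where it is left. When it grows, the wheel's +x side goes down; when it falls, the -x side.
- spokes: Five straight spokes, 72 degrees apart, no rim. Origin at the hub centre; turns with the wheel; y axis: the shaft; one spoke, with a yellow band on its grip, lies along +z, in line with the nipple. Each: a steel rod 14 mm thick, with a black grip 22 mm thick from 89 to 150 mm from the hub centre. The hub, 60 mm thick, reaches from 36 mm behind to 50 mm in front of the spokes.
- grease_nipple: Brass grease nipple with a yellow cap, on the front part of the hub; turns with the wheel. Origin at its foot, 29 mm from the shaft axis and 30 mm in front (+y) of the spokes' plane; it points along its own z axis, is 42 mm long and 18 mm thick, and is parallel to the spoke just behind it.
- grease_gun: Red grease gun lying on the table in front of the wheel, 230 mm long, 80 mm wide with its lever, 41 mm high; origin under the middle of its barrel.
- grease_tub: White tub with a blue lid, 90 mm across, 70 mm high; origin under its centre.
- wood_paddle: Wooden paddle lying flat, 195 x 50 x 12 mm; origin at its underside near the middle, long axis x.
- brush_pot: Terracotta pot with brushes, 90 mm across, about 205 mm high; origin under its centre.
- spray_bottle: Clear spray bottle with a white head, 68 mm across, 203 mm high; origin under its centre.
- glaze_jar: Blue glaze jar with a steel lid, 72 mm across, 110 mm high; origin under its centre.

How it is judged:
By the outcome, as a careful person would: the job done as asked, in the order asked, and still so for the second after the job is handed in, with the robot touching nothing.
It also fails if it takes over 64 s, if anything falls off the work surface, if the arm or the gripper's body presses on something with over 40 N, if the wrist force passes 120 N, or if a joint passes its speed limit or range.

## Working session

There is one attempt and no reset: what is moved stays moved. The work goes in short steps, Python scripts to look and compute and a shell command to move; the robot and the scene stay as the last step left them, time stands still between calls to the robot, and variables do not carry over. Pictures are saved under pics/ and viewed, at most 10 in all, crops included, and the job is handed in when it is done.

```bash
mkdir -p pics
python3 - <<'E'
from cell import ctrl, read_camera, nets
import cv2,numpy as np
for n in("scene","top"):
    p=read_camera(n); cv2.imwrite(f"pics/{n}0.png",cv2.resize(p["img"][:,:,::-1],(800,600)))
    for t in("slab_roller","star_wheel","spokes","grease_nipple","grease_gun","grease_tub","brush_pot","spray_bottle","glaze_jar","wood_paddle"):
        r=nets.search_frame(p,t)
        print(n,t,[(np.round(d["location"],3).tolist(),round(d["confidence"],2)) for d in r[:2]])
    print(np.round(p["world_to_cam"],3).tolist(),p["mtx"].tolist(),p["k1"])
s=ctrl.observe();print(s["time_s"],s["ee_pos"],s["orientation"])
E
```

```text
scene slab_roller [([0.482, -0.261, 0.129], 0.83), ([0.402, 0.416, 0.074], 0.65)]
scene star_wheel [([0.489, -0.245, 0.202], 0.67)]
scene spokes [([0.588, -0.109, 0.207], 0.65)]
scene grease_nipple [([0.604, -0.08, 0.137], 0.54)]
scene grease_gun [([0.687, 0.038, 0.036], 0.81)]
scene grease_tub [([0.526, 0.131, 0.066], 0.59)]
scene brush_pot [([0.496, 0.426, 0.078], 0.71)]
scene spray_bottle [([0.606, -0.078, 0.136], 0.26)]
scene glaze_jar [([0.401, 0.418, 0.077], 0.92), ([0.585, -0.109, 0.206], 0.25)]
scene wood_paddle [([0.484, -0.258, 0.132], 0.59), ([0.753, -0.165, 0.013], 0.57)]
[[0.9, 0.435, -0.011, -0.583], [0.315, -0.668, -0.674, -0.015], [-0.301, 0.604, -0.738, 1.014], [0.0, 0.0, 0.0, 1.0]] [[362.9335010160797, 0.0, 255.28341302010347], [0.0, 362.9335010160797, 187.84750801194355], [0.0, 0.0, 1.0]] -0.044309305514487335
top slab_roller [([0.413, -0.303, 0.124], 0.74)]
top star_wheel [([0.429, -0.278, 0.205], 0.72)]
top spokes [([0.563, -0.086, 0.212], 0.71)]
top grease_nipple []
top grease_gun [([0.674, 0.052, 0.035], 0.56)]
top grease_tub [([0.509, 0.144, 0.073], 0.71)]
top brush_pot [([0.496, 0.452, 0.073], 0.76)]
top spray_bottle [([0.605, 0.415, 0.132], 0.57)]
top glaze_jar [([0.389, 0.426, 0.111], 0.67)]
top wood_paddle [([0.751, -0.168, 0.012], 0.77)]
[[0.003, -1.0, -0.025, 0.156], [-0.983, 0.001, -0.185, 0.582], [0.185, 0.025, -0.983, 1.034], [0.0, 0.0, 0.0, 1.0]] [[373.0165519324824, 0.0, 252.30655180024223], [0.0, 373.0165519324824, 192.14892429879836], [0.0, 0.0, 1.0]] -0.03641331524229563
1.1 [0.19482657 0.6462643  0.22656283] [-2.10833123e-06  9.89303676e-01 -1.45870614e-01  8.55057817e-06]
```

View pics/scene0.png

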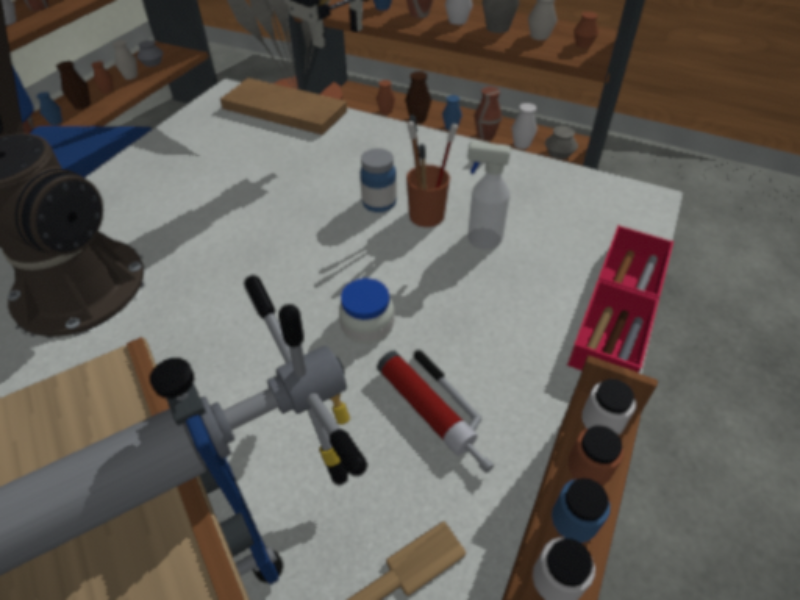

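View pics/top0.png

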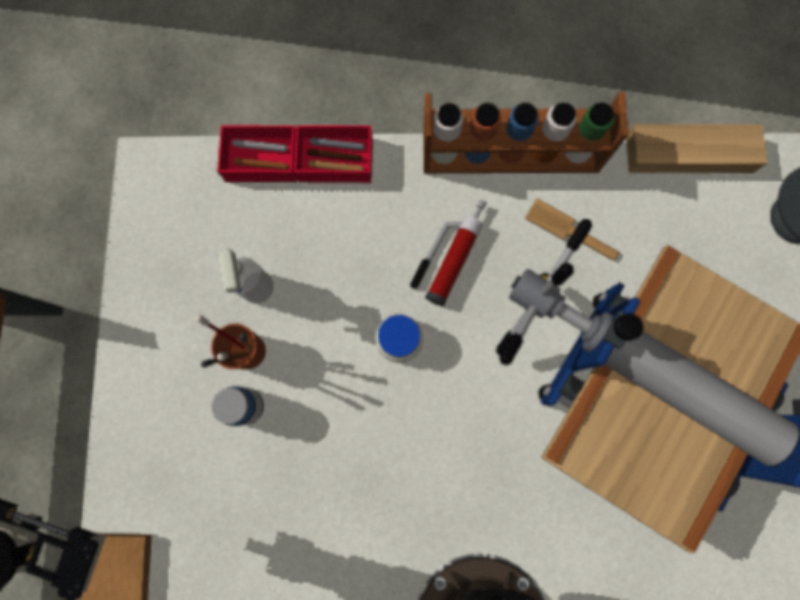

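The scene view shows the hub at about (310,375), the yellow cap at (342,412), and the banded grip at (335,465), pointing down towards +x. Other grip tips are at (252,280), (290,312) and (360,468). In the top view, grip tips are at (503,355) and (583,226), a short grip at (562,272), and the knob at (628,326).

```bash
cat > h.py <<'E'
import numpy as np
from scipy.optimize import least_squares
def proj(p,X):
    X=np.atleast_2d(X);c=X@p["world_to_cam"][:3,:3].T+p["world_to_cam"][:3,3]
    s=c[:,:2]/c[:,2:];s=s*(1+p["k1"]*(s**2).sum(1,keepdims=True))
    m=p["mtx"];return np.c_[s[:,0]*m[0,0]+m[0,2],s[:,1]*m[1,1]+m[1,2]]*1.5625
def frame(v):
    x,y,yaw=v[:3];c,s=np.cos(yaw),np.sin(yaw)
    return lambda L:np.array([x,y,0.175])+np.atleast_2d(L)@np.array([[c,s,0],[-s,c,0],[0,0,1]])
def ang(th,r,y=0):return [r*np.sin(th),y,r*np.cos(th)]
E
python3 - <<'E'
from cell import ctrl, read_camera, nets
from h import *
S=read_camera("scene");T=read_camera("top")
R=np.deg2rad(72)
# tips: (cam, px)
best=[]
tips=[(S,(252,279)),(S,(289,309)),(S,(361,468)),(T,(504,355)),(T,(583,226))]
def res(v):
    f=frame(v);th=v[3];o=[]
    sp=f([ang(th+k*R,.147) for k in range(5)])
    ps,pt=proj(S,sp),proj(T,sp)
    for cam,px in tips:
        d=(ps if cam is S else pt)-px; o+=list(d[np.argmin((d**2).sum(1))])
    o+=list(ps[0]-(338,479))
    o+=list(proj(S,f(ang(th,.066,.03)))[0]-(342,412))
    o+=list(proj(S,f([0,-.122,.112]))[0]-(173,370)); o+=list(proj(T,f([0,-.122,.112]))[0]-(628,326))
    return np.array(o)
for d in range(0,360,15):
    r=least_squares(res,[.56,-.09,-.53,np.deg2rad(d)],loss="soft_l1",f_scale=3);best.append((r.cost,r.x))
best.sort(key=lambda b:b[0])
for c,v in best[:8:3]:print(c,v,np.rad2deg(v[2:]));print(np.round(res(v)).tolist())
v=best[0][1];np.save("v.npy",v)
f=frame(v)
for k in range(5):print(k,(np.rad2deg(v[3])+72*k)%360,f(ang(v[3]+k*R,.12)).round(3))
import cv2
for n,p in(("s",S),("t",T)):
    im=cv2.resize(p["img"][:,:,::-1],(800,600)).copy()
    for k in range(5):
        q=proj(p,f([ang(v[3]+k*R,.03),ang(v[3]+k*R,.15)])).astype(int);cv2.line(im,q[0].tolist(),q[1].tolist(),(0,255,0),1);cv2.putText(im,str(k),q[1].tolist(),0,.6,(0,0,255),2)
    cv2.imwrite(f"pics/o{n}.png",im[180:520,150:700])
a=cv2.imread("pics/os.png");b=cv2.imread("pics/ot.png")
cv2.imwrite("pics/o.png",np.hstack([a[:,:330],b[:,250:]]))
E
```

```text
43.01060268820153 [ 0.56553786 -0.08516775 -0.57373295  2.63777863] [-32.87247674 151.13358287]
[-1.0, -5.0, 1.0, -0.0, -0.0, 1.0, -2.0, 6.0, 3.0, -5.0, 3.0, -2.0, 0.0, 2.0, -2.0, 1.0, -1.0, 0.0]
43.01060268823343 [ 0.56553786 -0.08516775 -0.57373296  2.63777859] [-32.87247737 151.13358033]
[-1.0, -5.0, 1.0, -0.0, -0.0, 1.0, -2.0, 6.0, 3.0, -5.0, 3.0, -2.0, 0.0, 2.0, -2.0, 1.0, -1.0, 0.0]
138.1954529480587 [ 0.56702711 -0.08838339 -0.60111476  1.37405952] [-34.44133855  78.72781122]
[1.0, -4.0, -0.0, 2.0, -4.0, 6.0, -2.0, 4.0, 7.0, -5.0, 19.0, -5.0, 7.0, -4.0, -4.0, 1.0, 0.0, 1.0]
0 151.13358287397432 [[ 0.614 -0.117  0.07 ]]
1 223.13358287397432 [[ 0.497 -0.041  0.087]]
2 295.1335828739743 [[ 0.474 -0.026  0.226]]
3 7.133582873974319 [[ 0.578 -0.093  0.294]]
4 79.13358287397432 [[ 0.665 -0.149  0.198]]
```

View pics/o.png

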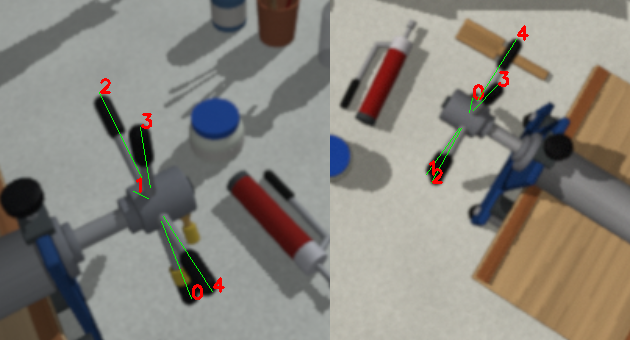

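The overlay matches: nipple at about 151°, spoke 3 nearly upright and spoke 4 on the +x side. The plan is to point a shut gripper down and sweep the upright spoke over towards -x, twice, turning the wheel by -151°.

```bash
python3 -m jog '[[0,[0,0,-0.06],[0,0,0.1]],[0,[0,0,-0.12],[0,0,0.2]],[0,[0,0,-0.175],[0,0,0.281]],[0,[0,0,-0.175],[0,0,0.281]],[0,[0,0,-0.175],[0,0,0.281]]]'
```

```text
time_s: 1.82
ee_pos: [0.1946, 0.6461, 0.4012]
orientation: [0.0, 0.959, -0.283, -0.0]
contact_force: [0.5, -1.0, -1.1]
grip_width: 0.0434
gripper_force: 0.0
```

```bash
python3 -m jog '[[0,[0.05,0.027,0],[0,0,0]],[0,[0.1,0.054,0],[0,0,0]],[0,[0.15,0.081,0],[0,0,0]],[0,[0.2,0.108,0],[0,0,0]],[0,[0.25,0.135,0],[0,0,0]]]' && python3 -m jog '[[0,[0.05,0.027,0],[0,0,0]],[0,[0.1,0.054,0],[0,0,0]],[0,[0.15,0.081,0],[0,0,0]],[0,[0.2,0.108,0],[0,0,0]],[0,[0.25,0.135,0],[0,0,0]]]'
```

```text
time_s: 2.45
ee_pos: [0.3318, 0.3949, 0.4]
orientation: [0.001, 0.959, -0.283, -0.0]
contact_force: [1.5, -0.1, 0.4]
grip_width: 0.0008
gripper_force: 0.0
time_s: 3.08
ee_pos: [0.4682, 0.1461, 0.4002]
orientation: [0.001, 0.959, -0.283, -0.001]
contact_force: [0.4, 0.3, -0.2]
grip_width: 0.0004
gripper_force: 0.0
```

```bash
python3 -m jog '[[0,[0.053,0.028,0],[0,0,0]],[0,[0.106,0.056,0],[0,0,0]],[0,[0.159,0.084,0],[0,0,0]],[0,[0.212,0.112,0],[0,0,0]],[0,[0.263,0.139,0],[0,0,0]]]' && python3 -m jog '[[0,[0,0,0],[0,0,0]],[0,[0,0,0],[0,0,0]]]'
python3 - <<'E'
from cell import ctrl, read_camera
from h import *
import cv2
v=np.load("v.npy");f=frame(v);o=[]
e=ctrl.observe()["ee_pos"];c,s=np.cos(v[2]),np.sin(v[2]);d=e-[v[0],v[1],.175];print("local",c*d[0]+s*d[1],-s*d[0]+c*d[1],d[2])
for n in("scene","top"):
    p=read_camera(n);im=cv2.resize(p["img"][:,:,::-1],(800,600)).copy()
    q=proj(p,e)[0].astype(int);cv2.circle(im,q.tolist(),4,(0,0,255),1);o.append(im)
cv2.imwrite("pics/a.png",np.hstack([o[0][100:560,150:530],o[1][100:560,380:800]]))
E
```

```text
time_s: 3.7
ee_pos: [0.6139, -0.1133, 0.3997]
orientation: [0.0, 0.959, -0.283, -0.001]
contact_force: [1.5, 1.3, 0.5]
grip_width: 0.0005
gripper_force: 0.0
time_s: 3.95
ee_pos: [0.6132, -0.1116, 0.3998]
orientation: [0.0, 0.959, -0.283, -0.001]
contact_force: [-0.5, 0.7, -0.7]
grip_width: 0.0005
gripper_force: 0.0
local 0.054401162896510286 0.003640720442797389 0.22484023143577814
```

View pics/a.png

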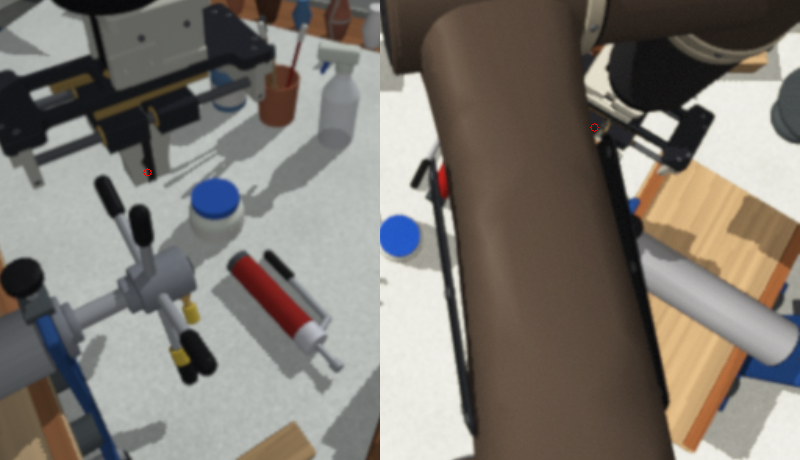

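The finger tip sits just +x of spoke 3, so I'll lower it beside the spoke and start a slow sweep.

```bash
python3 -m jog '[[0,[0,0,0.035],[0,0,0]],[0,[0,0,0.07],[0,0,0]],[0,[0,0,0.105],[0,0,0]],[0,[-0.008,0,0.105],[0,0,0]],[0,[-0.014,0,0.105],[0,0,0]]]' && python3 -m jog '[[0,[-0.01,0,0],[0,0,0]],[0,[-0.02,0,0],[0,0,0]],[0,[-0.029,0,0],[0,0,0]],[0,[-0.038,0,0],[0,0,0]],[0,[-0.046,0,0.001],[0,0,0]]]'
```

```text
time_s: 4.68
ee_pos: [0.6019, -0.103, 0.2986]
orientation: [-0.0, 0.959, -0.282, 0.001]
contact_force: [-0.2, 0.2, 1.0]
grip_width: 0.0002
gripper_force: 0.0
time_s: 5.3
ee_pos: [0.5629, -0.0785, 0.2958]
orientation: [-0.0, 0.959, -0.283, 0.0]
contact_force: [3.4, -0.9, 4.1]
grip_width: 0.0004
gripper_force: 2.3
```

```bash
python3 -m jog '[[0,[-0.007,0,0.001],[0,0,0]],[0,[-0.014,0,0.003],[0,0,0]],[0,[-0.021,0,0.005],[0,0,0]],[0,[-0.028,0,0.0075],[0,0,0]],[0,[-0.035,0,0.01],[0,0,0]]]' && python3 -m jog '[[0,[-0.0055,0,0.003],[0,0,0]],[0,[-0.011,0,0.006],[0,0,0]],[0,[-0.0165,0,0.0095],[0,0,0]],[0,[-0.0215,0,0.013],[0,0,0]],[0,[-0.0266,0,0.0165],[0,0,0]]]' && python3 -m jog '[[0,[-0.0045,0,0.0045],[0,0,0]],[0,[-0.009,0,0.009],[0,0,0]],[0,[-0.0135,0,0.0135],[0,0,0]],[0,[-0.0175,0,0.018],[0,0,0]],[0,[-0.0214,0,0.023],[0,0,0]]]' && python3 -m jog '[[0,[-0.003,0,0.006],[0,0,0]],[0,[-0.006,0,0.012],[0,0,0]],[0,[-0.009,0,0.018],[0,0,0]],[0,[-0.012,0,0.0235],[0,0,0]],[0,[-0.015,0,0.029],[0,0,0]]]'
python3 - <<'E'
from cell import ctrl
from h import *
v=np.load("v.npy");s0=ctrl.observe();e=s0["ee_pos"];c,s=np.cos(v[2]),np.sin(v[2]);d=e-[v[0],v[1],.175];print("local",c*d[0]+s*d[1],-s*d[0]+c*d[1],d[2])
E
```

```text
time_s: 5.92
ee_pos: [0.5333, -0.0596, 0.285]
orientation: [0.0, 0.959, -0.283, -0.0]
contact_force: [2.2, -2.2, 0.5]
grip_width: 0.0002
gripper_force: 2.1
time_s: 6.55
ee_pos: [0.5112, -0.0453, 0.2687]
orientation: [0.0, 0.959, -0.283, -0.0]
contact_force: [4.4, -2.7, 0.6]
grip_width: 0.0004
gripper_force: 2.0
time_s: 7.18
ee_pos: [0.4934, -0.0337, 0.2458]
orientation: [0.0, 0.959, -0.283, 0.0]
contact_force: [2.8, -2.2, 2.6]
grip_width: 0.0002
gripper_force: 2.1
time_s: 7.8
ee_pos: [0.4808, -0.0255, 0.2167]
orientation: [0.0, 0.959, -0.283, 0.0]
contact_force: [2.0, -1.6, 3.1]
grip_width: 0.0004
gripper_force: 2.0
local -0.10355456566286939 0.004080119077380387 0.04169737805908447
```

```bash
python3 -m jog '[[0,[0,0,-0.05],[0,0,0]],[0,[0,0,-0.1],[0,0,0]],[0,[0,0,-0.15],[0,0,0]],[0,[0,0,-0.185],[0,0,0]],[0,[0,0,-0.185],[0,0,0]]]' && python3 -m jog '[[0,[0.05,0,0],[0,0,0]],[0,[0.1,0,0],[0,0,0]],[0,[0.15,0,0],[0,0,0]],[0,[0.15,0,0],[0,0,0]]]'
python3 - <<'E'
from cell import ctrl, read_camera
from h import *
import cv2
v=np.load("v.npy");f=frame(v)
e=ctrl.observe()["ee_pos"];c,s=np.cos(v[2]),np.sin(v[2]);d=e-[v[0],v[1],.175];print("local",c*d[0]+s*d[1],-s*d[0]+c*d[1],d[2])
p=read_camera("scene");im=cv2.resize(p["img"][:,:,::-1],(800,600)).copy()
for k in range(5):
    a=np.deg2rad(68.5+72*k);q=proj(p,f([ang(a,.03),ang(a,.15)])).astype(int);cv2.line(im,q[0].tolist(),q[1].tolist(),(0,255,0),1);cv2.putText(im,str(k),q[1].tolist(),0,.6,(0,0,255),2)
cv2.imwrite("pics/b.png",cv2.resize(im[200:520,150:500],None,fx=1.7,fy=1.7))
E
```

```text
time_s: 8.43
ee_pos: [0.4813, -0.0254, 0.4037]
orientation: [-0.001, 0.959, -0.283, 0.001]
contact_force: [-1.1, 0.2, -0.5]
grip_width: 0.0006
gripper_force: 0.0
time_s: 8.93
ee_pos: [0.6081, -0.1082, 0.3969]
orientation: [0.001, 0.959, -0.284, -0.004]
contact_force: [0.1, 0.5, -1.8]
grip_width: 0.0002
gripper_force: 0.0
local 0.04828141095128102 0.00379444265434244 0.22189332465162498
```

View pics/b.png

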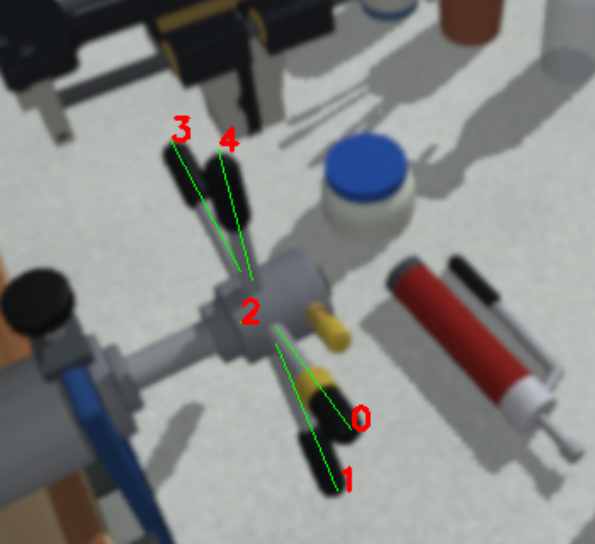

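The wheel is at about 68° as predicted; the nipple is the yellow cap at (330,325) and spoke 4 is now upright. Second sweep, stopping a little short.

```bash
python3 -m jog '[[0,[0,0,0.035],[0,0,0]],[0,[0,0,0.07],[0,0,0]],[0,[0,0,0.103],[0,0,0]],[0,[-0.01,0,0.103],[0,0,0]],[0,[-0.02,0,0.103],[0,0,0]]]' && python3 -m jog '[[0,[-0.008,0,0],[0,0,0]],[0,[-0.015,0,0],[0,0,0]],[0,[-0.022,0,0],[0,0,0]],[0,[-0.029,0,0],[0,0,0]],[0,[-0.036,0,0.002],[0,0,0]]]' && python3 -m jog '[[0,[-0.006,0,0.001],[0,0,0]],[0,[-0.012,0,0.003],[0,0,0]],[0,[-0.018,0,0.005],[0,0,0]],[0,[-0.024,0,0.0075],[0,0,0]],[0,[-0.03,0,0.01],[0,0,0]]]';  python3 - <<'E'
from cell import ctrl
from h import *
v=np.load("v.npy");s0=ctrl.observe();e=s0["ee_pos"];c,s=np.cos(v[2]),np.sin(v[2]);d=e-[v[0],v[1],.175];print("local",c*d[0]+s*d[1],-s*d[0]+c*d[1],d[2])
E
```

```text
time_s: 9.6
ee_pos: [0.5895, -0.0957, 0.3005]
orientation: [-0.0, 0.959, -0.283, 0.001]
contact_force: [0.2, 0.0, 0.9]
grip_width: 0.0004
gripper_force: 0.0
time_s: 10.22
ee_pos: [0.56, -0.0766, 0.2977]
orientation: [-0.0, 0.959, -0.283, 0.001]
contact_force: [2.6, -2.1, 5.0]
grip_width: 0.0004
gripper_force: 2.2
time_s: 10.85
ee_pos: [0.5342, -0.0602, 0.2869]
orientation: [0.0, 0.959, -0.283, -0.0]
contact_force: [2.7, -1.2, 4.0]
grip_width: 0.0003
gripper_force: 2.2
local -0.039881006905071646 0.00396969010165811 0.11185916057427658
```

```bash
python3 -m jog '[[0,[-0.006,0,0.003],[0,0,0]],[0,[-0.0115,0,0.007],[0,0,0]],[0,[-0.017,0,0.011],[0,0,0]],[0,[-0.0225,0,0.015],[0,0,0]],[0,[-0.0277,0,0.019],[0,0,0]]]' && python3 -m jog '[[0,[-0.0045,0,0.0045],[0,0,0]],[0,[-0.009,0,0.009],[0,0,0]],[0,[-0.0135,0,0.0135],[0,0,0]],[0,[-0.0175,0,0.018],[0,0,0]],[0,[-0.0214,0,0.023],[0,0,0]]]' && python3 -m jog '[[0,[-0.0025,0,0.004],[0,0,0]],[0,[-0.0045,0,0.0075],[0,0,0]],[0,[-0.0065,0,0.011],[0,0,0]],[0,[-0.0087,0,0.0143],[0,0,0]],[0,[-0.0087,0,0.0143],[0,0,0]]]';  python3 - <<'E'
from cell import ctrl,read_camera
from h import *
import cv2
v=np.load("v.npy");f=frame(v);s0=ctrl.observe();e=s0["ee_pos"];c,s=np.cos(v[2]),np.sin(v[2]);d=e-[v[0],v[1],.175];print("local",c*d[0]+s*d[1],-s*d[0]+c*d[1],d[2])
for deg in(0,4,8):
    pass
p=read_camera("scene");im=cv2.resize(p["img"][:,:,::-1],(800,600),interpolation=cv2.INTER_CUBIC).copy()
cr=cv2.resize(im[240:500,200:420],None,fx=2.2,fy=2.2,interpolation=cv2.INTER_CUBIC)
for deg,col in((4,(0,255,0)),(0,(0,0,255))):
  for k in range(5):
    a=np.deg2rad(deg+72*k);q=((proj(p,f([ang(a,.03),ang(a,.15)]))-[200,240])*2.2).astype(int);cv2.line(cr,q[0].tolist(),q[1].tolist(),col,1)
cv2.imwrite("pics/c.png",cr)
E
```

```text
time_s: 11.48
ee_pos: [0.5107, -0.0451, 0.2677]
orientation: [0.0, 0.959, -0.283, -0.0]
contact_force: [1.5, -0.2, 2.3]
grip_width: 0.0005
gripper_force: 2.2
time_s: 12.1
ee_pos: [0.4932, -0.0337, 0.2447]
orientation: [0.0, 0.959, -0.283, -0.0]
contact_force: [2.8, -1.3, 1.9]
grip_width: 0.0001
gripper_force: 2.1
time_s: 12.72
ee_pos: [0.4859, -0.029, 0.2303]
orientation: [0.0, 0.959, -0.283, -0.0]
contact_force: [1.3, -0.9, 2.2]
grip_width: 0.0008
gripper_force: 0.9
local -0.09743049023892994 0.003946741909890188 0.05532150081286655
```

View pics/c.png

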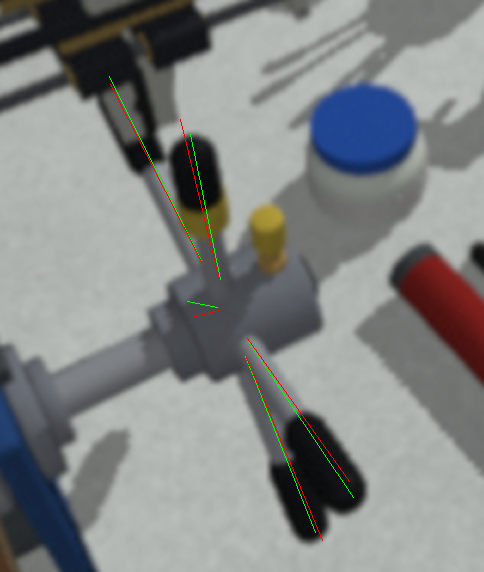

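The wheel is about 4–5° short: the cap is at (267,215) and the banded grip is nearly upright. I'll push those last degrees, withdraw, then measure with both cameras clear.

```bash
python3 -m jog '[[0,[-0.001,0,0.002],[0,0,0]],[0,[-0.002,0,0.004],[0,0,0]],[0,[-0.003,0,0.006],[0,0,0]],[0,[-0.0035,0,0.008],[0,0,0]],[0,[-0.0035,0,0.008],[0,0,0]]]' && python3 -m jog '[[0,[0,0,-0.05],[0,0,0]],[0,[0,0,-0.1],[0,0,0]],[0,[0,0,-0.15],[0,0,0]],[0,[-0.04,0,-0.18],[0,0,0]],[0,[-0.1,0,-0.18],[0,0,0]]]' && python3 -m jog '[[0,[-0.06,-0.03,0],[0,0,0]],[0,[-0.1,-0.06,0],[0,0,0]],[0,[-0.15,-0.09,0],[0,0,0]],[0,[-0.2,-0.12,0],[0,0,0]],[0,[-0.2,-0.12,0],[0,0,0]]]'
cat > m.py <<'E'
from cell import ctrl,read_camera
from h import *
import cv2
v=np.load("v.npy");S=read_camera("scene");T=read_camera("top")
b={n:cv2.GaussianBlur(cv2.resize(p["img"],(800,600),interpolation=cv2.INTER_CUBIC),(5,5),0).astype(float) for n,p in(("S",S),("T",T))}
np.savez("last.npz",S=S["img"],T=T["img"])
cv2.imwrite("pics/d.png",np.hstack([cv2.resize(S["img"][140:340,120:300,::-1],None,fx=2,fy=2,interpolation=cv2.INTER_CUBIC),cv2.resize(T["img"][130:330,300:500,::-1],None,fx=2,fy=2,interpolation=cv2.INTER_CUBIC)]))
e=ctrl.observe()["ee_pos"];print(e)
t=np.linspace(0,2*np.pi,25)
def hull(p,f,th,r0,r1,rad,y=0):
    L=[np.array(ang(th,r,y))+rad*(np.cos(a)*np.array([np.cos(th),0,-np.sin(th)])+np.sin(a)*np.array([0,1,0])) for r in(r0,r1) for a in t]
    return cv2.convexHull(proj(p,f(L)).astype(np.float32))
def mask(poly):
    m=np.zeros((600,800),np.uint8);cv2.fillConvexPoly(m,(poly*16).astype(np.int32),255,shift=4);return cv2.GaussianBlur(m,(5,5),0)/255.
dark={n:(b[n].max(2)<60).astype(float) for n in b}
yel={n:((b[n][...,0]-b[n][...,2]>60)&(b[n][...,1]>90)).astype(float) for n in b}
R=np.deg2rad(72)
def score(v):
    f=frame(v);s=0
    for n,p in(("S",S),("T",T)):
        M=np.zeros((600,800))
        for k in range(5):M=np.maximum(M,mask(hull(p,f,v[3]+k*R,.089,.15,.011)))
        D=np.maximum(dark[n],yel[n])
        s+=2*(M*D).sum()-M.sum()      # reward dark inside, punish light inside
    M=mask(hull(S,f,v[3],.052,.071,.009,.03));s+=2*(2*(M*yel["S"]).sum()-M.sum())
    return -s
from scipy.optimize import minimize
sc=np.array([.004,.004,.02,.06])
best=min((minimize(lambda x:score(v0+x*sc),np.zeros(4),method="Nelder-Mead",options=dict(initial_simplex=np.vstack([np.zeros(4),np.eye(4)]),maxiter=250)) for v0 in [np.r_[v[:3],a] for a in(-.06,.03)]),key=lambda r:r.fun)
for v0 in(-.06,.03):pass
E
cat >> m.py <<'E'
print(best.fun)
for a in(-.06,.03):
    r=minimize(lambda x:score(np.r_[v[:3],a]+x*sc),np.zeros(4),method="Nelder-Mead",options=dict(initial_simplex=np.vstack([np.zeros(4),np.eye(4)]),maxiter=250));w=np.r_[v[:3],a]+r.x*sc
    print(r.fun,w.round(4),"theta deg",np.rad2deg(w[3]))
print([(d,round(score(np.r_[v[:3],np.deg2rad(d)]))) for d in range(-6,9,2)])
E
python3 m.py
```

```text
time_s: 13.4
ee_pos: [0.483, -0.027, 0.2225]
orientation: [0.0, 0.959, -0.283, -0.0]
contact_force: [0.3, -1.0, 1.8]
grip_width: 0.0003
gripper_force: 1.2
time_s: 14.02
ee_pos: [0.399, 0.0277, 0.4036]
orientation: [-0.0, 0.959, -0.284, -0.0]
contact_force: [0.1, 2.0, 0.4]
grip_width: 0.0007
gripper_force: 0.0
time_s: 14.65
ee_pos: [0.2939, 0.2391, 0.4016]
orientation: [0.001, 0.96, -0.28, -0.001]
contact_force: [-0.3, -0.6, -0.8]
grip_width: 0.0001
gripper_force: 0.0
[0.29552548 0.23674155 0.40206944]
-741.7215686274509
-735.4235294117648 [ 0.5632 -0.0857 -0.581   0.0339] theta deg 1.940185526800982
-741.7215686274509 [ 0.5634 -0.0865 -0.5773  0.0266] theta deg 1.5264441005506872
[(-6, 101), (-4, -201), (-2, -451), (0, -559), (2, -565), (4, -485), (6, -211), (8, 234)]
```

View pics/d.png

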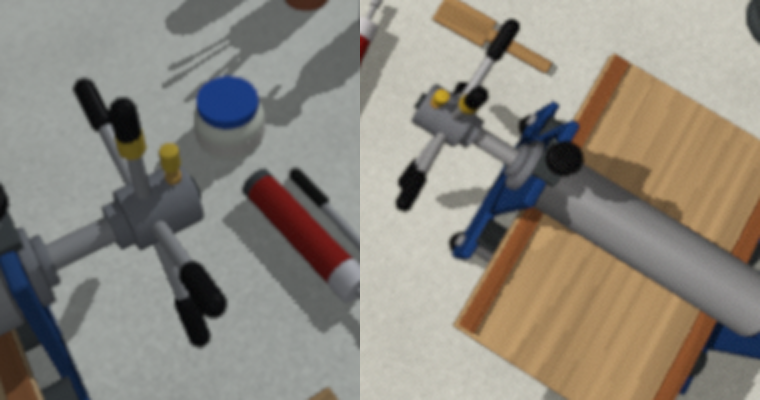

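The picture shows the cap upright at (170,160) on the hub, with the banded grip upright behind it. The fit gives about 1.5° from vertical, the hand is clear and nothing else has moved, so I'm handing in.

```bash
python3 -c "
from cell import ctrl
print(ctrl.close_job())"
```

```text
the job is handed in; nothing more can be done
None
```

The star wheel now stands with the grease nipple pointing straight up, about 1.5° off vertical by camera fit; the hand is clear, nothing else on the bench was moved, and the job is handed in.

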